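Fold down the bit leaf and shut the drill case

TASK

The drilling is done: put the drill case away. Push the upright leaf of drill bits down flat into the tray first, then swing the blue lid over it and push it fully shut, leaving the case where it stands. Just push with the fingertips, pinch and lift nothing, and leave the tools and cans around the case alone.

Things in the scene. Friction and masses are not known exactly. Their poses are not given: they have to be found in the camera images.
- case: blue steel drill-bit case standing loose on the bench, about 2.2 kg in all. Its lower half is an open tray, 170 mm along its x by 240 mm along its y, rim 34 mm above the bench. Origin: centre of the underside. x points level from the tray's front (leaf hinge side, nearest the robot) to its rear (lid hinge); y runs along both hinges; z up. A push of over about 15 N slides it.
- leaf (a joint): bit leaf angle, rad: 0 = folded flat in the tray (stop), 1.57 = upright; begins 1.45 to 1.75. An aluminium plate 125 mm tall, 200 mm wide, 11 drill bits on its rear side; its smooth outer face looks to case -x when upright, up when folded. It folds from upright towards case +x. A friction hinge (0.27 N m) leaves it wherever it is let go: push it all the way; 2 to 5 N at mid-height moves it.
- leaf_edge (a point): middle of the leaf's free edge (yellow-painted strip) on its outer face, 123 mm from the hinge line along the plate. Folded down it lies 29.5 mm above the bench, 4.5 mm below the tray's rim, 59 mm behind the case's centre.
- leaf_hinge (a point): middle of the leaf's hinge line, 64 mm in front of the case's centre (case x = -0.064) and 16.5 mm above the bench; the line runs along case y. The plate's outer face lies 13 mm off this line (towards case -x when upright, upwards when folded).
- lid (a joint): lid angle, rad: 0 = shut on the tray (stop), 1.57 = upright, more = leaning back; begins 1.6 to 1.9. A blue steel pan 170 x 240 mm, 14 mm deep, hinged on the tray's rear rim, swinging over towards case -x to shut. A friction hinge (0.38 N m) leaves it wherever it is let go: push it all the way; 2 to 5 N near its free edge moves it.
- lid_edge (a point): middle of the lid's free edge on its outer face (the face turned away from the leaf when open, the top when shut), 170 mm from the hinge line along the lid. Shut, it lies 48.5 mm above the bench.
- lid_hinge (a point): middle of the lid's hinge line, 85 mm behind the case's centre (case x = +0.085), 34.5 mm above the bench; the line runs along case y. The lid's smooth outer face lies 14 mm off this line (towards case +x when upright, upwards when shut). Behind the open lid lie only low tools (under 35 mm tall).
- spray_can: red spray can with a black cap, 53 mm across, 172 mm tall, standing; loose near the case, a bystander to be left alone; origin at the centre of its underside
- grease_jar: black screw-top jar with a yellow cap, 68 mm across, 85 mm tall, standing; loose near the case, a bystander to be left alone; origin at the centre of its underside
- screwdriver: orange-handled screwdriver, 190 mm long, lying on the bench; loose near the case, a bystander to be left alone; origin at the centre of its underside
- wrench: steel spanner, 180 mm long, lying on the bench; loose near the case, a bystander to be left alone; origin at the centre of its underside
- socket: steel socket, 26 mm across, 40 mm tall, standing on end; loose near the case, a bystander to be left alone; origin at the centre of its underside
- bolt: hex bolt standing on its head, 28 mm across the head, 55 mm tall; loose near the case, a bystander to be left alone; origin at the centre of its underside
- ear_muffs: black ear defenders lying on the bench, about 145 x 145 mm, 72 mm tall; loose near the case, a bystander to be left alone; origin at the centre of its underside

How it is judged:
On the way, in this order (a step that is already met when the one before it is completed fails the run):
1. the leaf is folded down flat while the lid still stands open (value of joint leaf below 0.06 rad and value of joint lid above 1 rad), for 0.2 s.
2. the lid is swung fully shut over the folded leaf (value of joint lid below 0.05 rad and value of joint leaf below 0.08 rad), for 0.2 s.
At the end, for the whole second after the job is handed in: The lid is fully shut (within 0.05 rad) over the folded leaf (within 0.08 rad); the case stands flat, at rest, within 25 mm of where it was (all of step 2 and distance of case from where it was at the start of the episode below 0.025 m and height (world z) of case below 0.008 m and angle between case's own z axis and vertical below 0.05 rad and linear speed of case below 0.02 m/s and velocity of joint lid between -0.1 and 0.1 rad/s); the robot touches nothing.
It fails at once if the leaf or the lid is pinched in the fingers, or forced, on its way (over 30 N while more than 0.2 rad from its stop) ((contact force between the fingers and leaf above 30 N and value of joint leaf above 0.2 rad) or (contact force between the fingers and lid above 30 N and value of joint lid above 0.2 rad)).
It fails at once if the lid is brought down onto the raised leaf (value of joint lid below 0.8 rad and value of joint leaf above 0.35 rad).
It fails at once if the case is lifted, tipped or shoved more than 30 mm along the bench (height (world z) of case above 0.012 m or angle between case's own z axis and vertical above 0.12 rad or distance of case from where it was at the start of the episode above 0.03 m).
It fails at once if one of the tools, cans or parts around the case is moved more than 30 mm, lifted or knocked over (distance of any of spray_can, grease_jar, screwdriver, wrench, socket, bolt, ear_muffs from where it was at the start of the episode above 0.03 m or angle between any of spray_can, grease_jar, socket, bolt's own z axis and vertical above 0.5 rad).
It also fails if it takes over 54 s, if anything falls off the work surface, if the arm or the gripper's body presses on something with over 40 N, if the wrist force passes 120 N, or if a joint passes its speed limit or range.

ROBOT

A 6-joint arm with a two-finger parallel gripper is mounted at the origin on the work surface. World frame = base frame: x ahead of the robot, y to its left, z up, the work surface at z = 0. Lengths are in m, angles in rad, forces in N, time in s.
With the tool pointing down it reaches from about 0.375 to 0.975 m from the base axis. Payload 3.8 kg.
Tool frame: the origin (TCP) lies at the very end of the fingers, on their centre line; the grasp point (between the pads) lies 19 mm behind it; z points along the fingers, y is the line along which they close (so a half turn about z gives the same grasp; the last joint's range is limited). The gripper opens to 85 mm and grips with 20 to 120 N. Pads are 22 mm wide; open, the fingers measure 114 mm over their backs; the gripper's body (76 mm by 85 mm) begins 54 mm behind the grasp point. The pads swing forward as they close: fully open they stand 13 mm farther back than shut.
Start: joints at [-0.037, 0.264, 1.604, -0, 1.274, -0.037], TCP at [0.675, -0, 0.231] pointing down, gripper open.
Joint ranges: [-2.63, 2.63], [-0.94, 2.18], [0.31, 2.57], [-1.31, 4.45], [0, 2.66], [-2.55, 2.55]. Speed limits (rad/s): [2.57, 2.57, 3.14, 3.14, 3.14, 3.14].

INTERFACE

Orientations are given as a rotation vector (axis times angle).
In Python, from workcell import monitor, viewer, workorder gives the robot as it stands.
- The arm moves only by the tool jog_arm, never from a script. Its argument "commands" is a list of rows, each an object with "travel": the shift along the tool's x, y, z in mm, a list of three; "rot": the turn, a rotation vector about the tool's x, y, z in degrees, a list of three; "claw": the closure in counts, from 0 (fully open) to 255 (shut). A call has exactly 5 rows; each row shifts and turns the commanded pose from where the row before left it, along the tool's axes as they then stand; what a row does not reach is not made up. A row lasts 1/10 s, in which the tool goes at most 50 mm and 8.59 degrees, less where a joint would pass 70% of its speed; a pose out of reach is approached as far as the arm can. A call is refused whole if a number of a shift passes 50 or a number of a turn 8.59, either way. A call with a gripper value outside its range is refused whole. The fingers move at their own pace and stop on an object; "force" is the grip in N (left out, the last holds). Time passes only in rows, so rows that do not move let the fingers close, or fill a call up. It gives the time, the measured TCP pose, the force, the opening and the grip force at its end, in the units of the state.
- monitor.read_state(): the state, without advancing time (a new reading comes with each control period).
- viewer.read_camera(name): name is "scene" or "side" or "wrist"; returns a dict with "color" (384x512x3 uint8, blue, green, red), "camera_matrix" (3x3 intrinsics, pixels), "R" (3x3) and "t" (3): a world point X has camera coordinates R X + t. Camera axes: x right, y down, z forward; pixel columns grow to the right and rows downward; lengths in m; the calibration is good to about 2 mm. A picture is of the moment at which its call begins. There is no depth.
- workorder.finish_job(): hands the job in; it is judged then, once.
The state is a dict: "time": time; "q": joint angles; "joint_vel": joint speeds; "joint_torque": joint torques, N m; "tool_pos": TCP position; "tcp_rot": TCP orientation; "wrist_force": force on the tool from outside, world axes, zero at the start; "torque": the same for the moment, N m; "width": opening from 0.0 (shut) to 1.0 (fully open); "grip_force": force on a finger pad.
Only numpy, scipy, OpenCV 4.12 (cv2) and the standard library are available. Lean on these libraries where they do the work, as an engineer would, in place of code of your own. Each camera call takes 0.05 s, during which the arm holds its last target. There are 200 camera calls.

## Working session

There is one attempt and no reset: what is moved stays moved. The work goes in short steps, Python scripts to look and compute and a tool call to move; the robot and the scene stay as the last step left them, time stands still between calls to the robot, and variables do not carry over. Pictures are saved under pics/ and viewed, at most 10 in all, crops included, and the job is handed in when it is done.

Besides the shell and the picture viewer there is one more tool, called after "Request:" as a command line: name --argument value ..., lists and objects as JSON in quotes. jog_arm: Moves the arm, as the interface text tells. Its arguments: {"type":"object","properties":{"commands":{"type":"array","items":{"type":"object","properties":{"travel":{"type":"array","items":{"type":"number"}},"rot":{"type":"array","items":{"type":"number"}},"claw":{"type":"number"}}}},"force":{"type":"number"}},"required":["commands"]}

```bash
mkdir -p pics; ls
python3 - <<'E'
from workcell import monitor, viewer
import cv2,numpy as np
for n in("scene","side"):
    c=viewer.read_camera(n); np.savez(n+".npz",**{k:np.array(v) for k,v in c.items()}); cv2.imwrite(f"pics/{n}0.png",c["color"])
    print(n,c["camera_matrix"],c["R"],c["t"])
print(monitor.read_state())
E
```

```text
pics
scene [[353.28005182   0.         259.23273163]
 [  0.         353.28005182 194.95984692]
 [  0.           0.           1.        ]] [[-0.79188064  0.610646   -0.00604254]
 [ 0.3648364   0.4651356  -0.80656263]
 [-0.48971364 -0.64090587 -0.59111777]] [ 0.50773715 -0.11871579  1.3460232 ]
side [[369.68046516   0.         257.05212906]
 [  0.         369.68046516 191.09155003]
 [  0.           0.           1.        ]] [[ 0.98867589 -0.1485523  -0.02126519]
 [-0.10326308 -0.57063601 -0.81468478]
 [ 0.10888861  0.8076551  -0.57951403]] [-0.59439384  0.08560662  1.06992933]
{'time': 0.1, 'q': array([-3.69057317e-02,  2.64713781e-01,  1.60526312e+00,  1.22301938e-05,
        1.27370846e+00, -3.69279298e-02]), 'joint_vel': array([ 1.08262391e-03, -1.61698989e-03, -2.91256706e-03,  2.00583228e-03,
       -3.09808538e-05,  3.19462788e-04]), 'joint_torque': array([ 2.96398039e-04, -5.16707003e+01, -3.68589377e+01,  1.30520286e-05,
        6.22219843e-03,  5.24967299e-05]), 'tool_pos': array([6.74324323e-01, 2.32984156e-05, 2.30048423e-01]), 'tcp_rot': array([-2.22033037, -2.22037168,  0.0022225 ]), 'wrist_force': array([-0.01814828, -0.71716729,  0.19021725]), 'torque': array([ 0.01095847, -0.03253545, -0.00594283]), 'grip_force': 0.0, 'width': 1.00328379677958}
```

View pics/scene0.png

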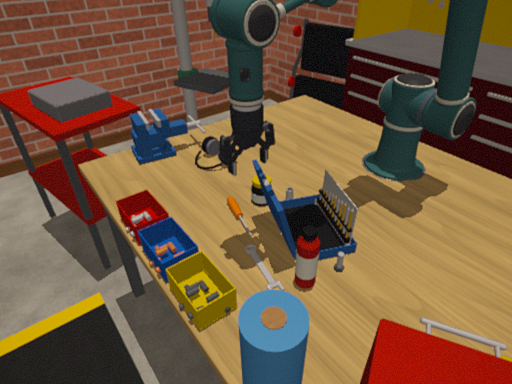

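View pics/side0.png

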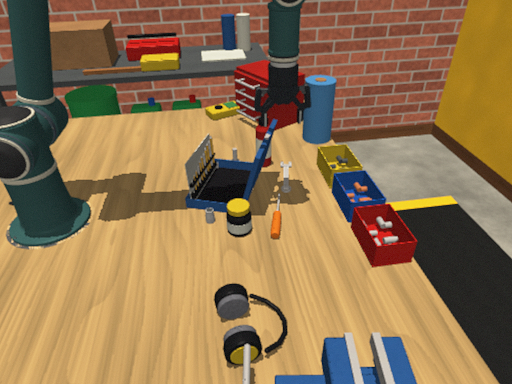

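The scene view has the case at about (310,220) px, with the lid standing at (275,210) and the leaf at (340,200). In the side view the tray is at (225,185), the jar at (238,217) and the red can behind at (263,145). I'll enlarge both to get the corners.

Run:
```python
import cv2
a=cv2.imread("pics/scene0.png")[150:270,235:385]; cv2.imwrite("pics/scene_c.png",cv2.resize(a,None,fx=5,fy=5,interpolation=cv2.INTER_CUBIC))
a=cv2.imread("pics/side0.png")[115:235,170:320]; cv2.imwrite("pics/side_c.png",cv2.resize(a,None,fx=5,fy=5,interpolation=cv2.INTER_CUBIC))
```

```text
(no output)
```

View pics/scene_c.png

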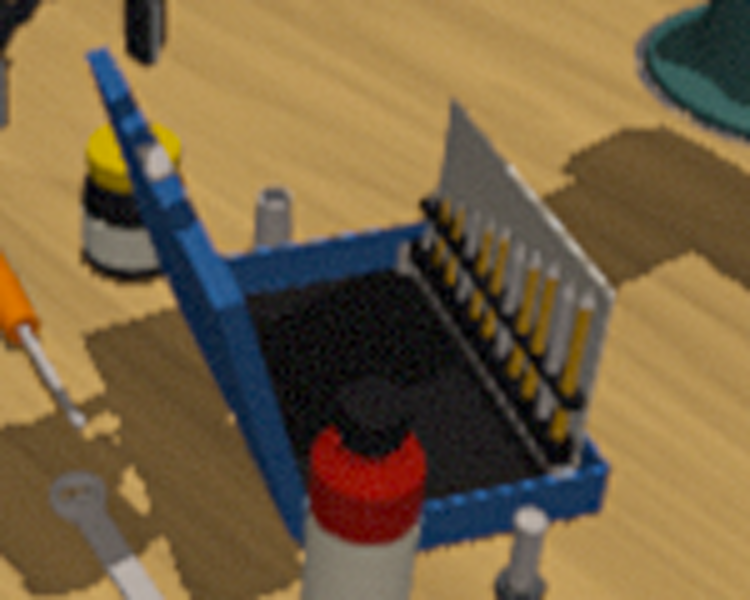

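View pics/side_c.png

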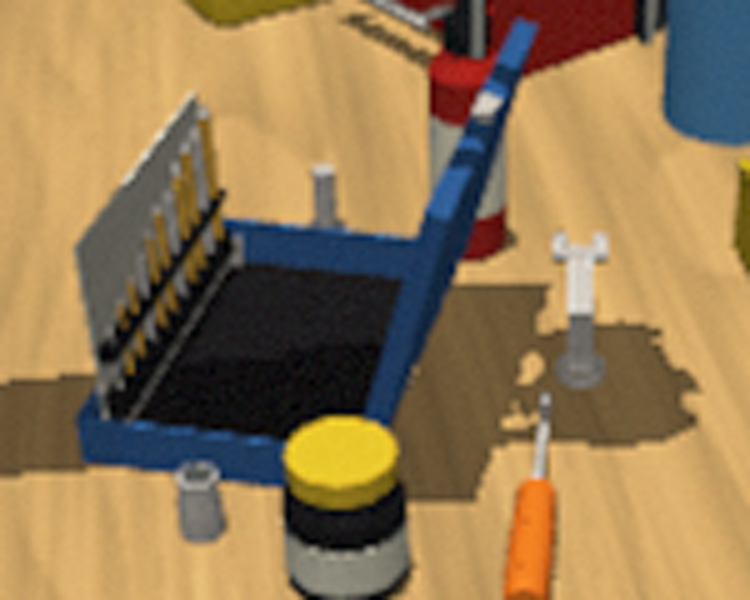

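The crops give these corners in crop pixels.

| Feature | Scene (+y corner) | Scene (-y corner) | Side (+y corner) | Side (-y corner) |
|---|---|---|---|---|
| Leaf top | (613,292) | (455,100) | (195,95) | (80,245) |
| Lid edge | (235,285) | (97,52) | (525,22) | (440,200) |
| Tray front rim | (607,467) | – | (228,220) | (80,415) |

```bash
cat > h.py <<'E'
import numpy as np,cv2
C={n:np.load(n+".npz") for n in("scene","side")}
off={"scene":(235,150),"side":(170,115)}
def full(n,p): return np.array(p)/5+off[n]
def ray(n,p):
    c=C[n];d=c["R"].T@np.linalg.solve(c["camera_matrix"],[*full(n,p),1]);return -c["R"].T@c["t"],d
def plane(n,p,z): o,d=ray(n,p);return o+d*(z-o[2])/d[2]
def tri(a,b):
    o,d=ray("scene",a);q,e=ray("side",b);s=np.linalg.lstsq(np.c_[d,-e],q-o,rcond=None)[0]
    x,y=o+s[0]*d,q+s[1]*e;return (x+y)/2,np.linalg.norm(x-y)
E
python3 - <<'E'
from h import *
np.set_printoptions(precision=4,suppress=True)
print("leaf+",*tri((613,292),(195,95)));print("leaf-",*tri((455,100),(80,245)))
print("lid+",*tri((237,285),(527,22)));print("lid-",*tri((97,52),(440,200)))
print("front+",plane("scene",(607,467),.034),plane("side",(228,220),.034),"front-",plane("side",(80,415),.034))
print("can top",*tri((375,385),(463,-10)), "can",plane("scene",(368,440),.155))
print("jar",plane("side",(342,450),.085),plane("scene",(133,150),.085))
print("socket",plane("scene",(274,195),.04),plane("side",(197,472),.04))
print("bolt",plane("scene",(531,522),.055),plane("side",(322,172),.055))
E
```

```text
leaf+ [0.4743 0.1963 0.1365] 0.0034840730088264477
leaf- [0.4022 0.0175 0.1368] 0.001682663084447386
lid+ [0.6786 0.1318 0.1991] 0.008087531385088977
lid- [ 0.5967 -0.0772  0.1981] 0.0008211280722698873
front+ [0.4792 0.2187 0.034 ] [0.4889 0.2062 0.034 ] front- [ 0.3896 -0.0047  0.034 ]
can top [0.6573 0.21   0.1852] 0.005222333784078181 can [0.6632 0.2118 0.155 ]
jar [ 0.5336 -0.132   0.085 ] [ 0.5382 -0.1205  0.085 ]
socket [ 0.4572 -0.0756  0.04  ] [ 0.4556 -0.0791  0.04  ]
bolt [0.5599 0.2333 0.055 ] [0.5567 0.2236 0.055 ]
```

The case centre is at about (0.513, 0.075) with yaw -21.8°. Leaf edge height is 0.137 and lid edge height 0.199, which match the given sizes. I'll turn the tool so that tool y = case x and tool x = case y, shut the fingers, and cross above the lid.

Request:
jog_arm --commands '[{"travel": [0,0,-25],"rot": [0,0,7.3],"claw": 255},{"travel": [0,0,-20],"rot": [0,0,7.3],"claw": 255},{"travel": [0,0,0],"rot": [0,0,7.2],"claw": 255},{"travel": [5,-35,0],"rot": [0,0,0],"claw": 255},{"travel": [5,-40,0],"rot": [0,0,0],"claw": 255}]' --force 20

```text
time: 0.6
tool_pos: [0.6088, 0.0369, 0.2753]
tcp_rot: [-2.602, -1.759, 0.001]
wrist_force: [1.2, 0.5, 0.4]
width: 0.141
grip_force: 0.0
```

Request:
jog_arm --commands '[{"travel": [0,-45,0],"rot": [0,0,0],"claw": 255},{"travel": [0,-45,0],"rot": [0,0,0],"claw": 255},{"travel": [0,-45,0],"rot": [0,0,0],"claw": 255},{"travel": [0,-45,0],"rot": [0,0,0],"claw": 255},{"travel": [0,-45,0],"rot": [0,0,0],"claw": 255}]'

```text
time: 1.1
tool_pos: [0.3981, 0.121, 0.2757]
tcp_rot: [-2.601, -1.76, 0.001]
wrist_force: [0.4, 0.8, 0.5]
width: 0.001
grip_force: 0.0
```

Request:
jog_arm --commands '[{"travel": [0,0,0],"claw": 255},{"travel": [0,0,0],"claw": 255},{"travel": [0,0,0],"claw": 255},{"travel": [0,0,0],"claw": 255},{"travel": [0,0,0],"claw": 255}]'

```text
$.commands[0]: bad value
```

```bash
cat > st.py <<'E'
from workcell import monitor
import numpy as np
from scipy.spatial.transform import Rotation as R
np.set_printoptions(precision=4,suppress=True)
s=monitor.read_state();a=np.radians(-21.8)
xd=np.array([np.cos(a),np.sin(a)]);yd=np.array([-np.sin(a),np.cos(a)])
d=s["tool_pos"][:2]-[.5133,.0754]
print("t",round(s["time"],2),"case xyz",d@xd,d@yd,s["tool_pos"][2],"F",s["wrist_force"]," Rz",R.from_rotvec(s["tcp_rot"]).as_matrix().round(3).tolist(),"w",s["width"])
E
python3 st.py
python3 - <<'E'
import numpy as np
for n,r in(("leaf",.09),("leaf",.08)):
  for t in np.arange(1.7,-.01,-.17):
    print(n,r,round(t,2),"tcp",round(-.064+r*np.cos(t)-.013*np.sin(t)-.0145,4),round(.0165+r*np.sin(t)+.013*np.cos(t),4))
E
```

```text
t 1.1 case xyz -0.12391153814732661 -0.00044944704508356845 0.2756512460776267 F [0.4171 0.7915 0.5253]  Rz [[0.372, 0.928, -0.001], [0.928, -0.372, 0.0], [-0.0, -0.001, -1.0]] w 0.0013283269587410593
leaf 0.09 1.7 tcp -0.103 0.1041
leaf 0.09 1.53 tcp -0.0878 0.107
leaf 0.09 1.36 tcp -0.0724 0.1072
leaf 0.09 1.19 tcp -0.0571 0.1049
leaf 0.09 1.02 tcp -0.0425 0.1
leaf 0.09 0.85 tcp -0.0289 0.0927
leaf 0.09 0.68 tcp -0.0167 0.0832
leaf 0.09 0.51 tcp -0.0063 0.0718
leaf 0.09 0.34 tcp 0.002 0.0588
leaf 0.09 0.17 tcp 0.008 0.0445
leaf 0.09 0.0 tcp 0.0115 0.0295
leaf 0.08 1.7 tcp -0.1017 0.0942
leaf 0.08 1.53 tcp -0.0882 0.097
leaf 0.08 1.36 tcp -0.0745 0.0974
leaf 0.08 1.19 tcp -0.0608 0.0956
leaf 0.08 1.02 tcp -0.0477 0.0915
leaf 0.08 0.85 tcp -0.0355 0.0852
leaf 0.08 0.68 tcp -0.0245 0.0769
leaf 0.08 0.51 tcp -0.015 0.0669
leaf 0.08 0.34 tcp -0.0074 0.0554
leaf 0.08 0.17 tcp -0.0019 0.0428
leaf 0.08 0.0 tcp 0.0015 0.0295
```

Positions match the plan. I'll back off a little and descend in front of the leaf.

Request:
jog_arm --commands '[{"travel": [0,-8,30],"rot": [0,0,0],"claw": 255},{"travel": [0,0,40],"rot": [0,0,0],"claw": 255},{"travel": [0,0,40],"rot": [0,0,0],"claw": 255},{"travel": [0,0,40],"rot": [0,0,0],"claw": 255},{"travel": [0,0,20],"rot": [0,0,0],"claw": 255}]'

```text
time: 1.6
tool_pos: [0.3895, 0.123, 0.1024]
tcp_rot: [-2.6, -1.761, 0.009]
wrist_force: [-0.2, 0.4, 0.2]
width: -0.001
grip_force: 0.0
```

Request:
jog_arm --commands '[{"travel": [0,7,0],"rot": [0,0,0],"claw": 255},{"travel": [0,7,0],"rot": [0,0,0],"claw": 255},{"travel": [0,7,0],"rot": [0,0,0],"claw": 255},{"travel": [0,7,0],"rot": [0,0,0],"claw": 255},{"travel": [0,7,0],"rot": [0,0,0],"claw": 255}]'

```text
time: 2.1
tool_pos: [0.4268, 0.1107, 0.1077]
tcp_rot: [2.602, 1.76, 0.003]
wrist_force: [-1.6, 2.0, 2.2]
width: -0.001
grip_force: 1.4
```

```bash
python3 st.py
```

```text
t 2.1 case xyz -0.09343239690756361 0.0006731259211232747 0.10772921370043187 F [-1.6098  1.954   2.2323]  Rz [[0.372, 0.928, 0.002], [0.928, -0.372, 0.001], [0.002, 0.001, -1.0]] w -0.001494889195238881
```

Light contact begins. I'll push the leaf along its arc.

Request:
jog_arm --commands '[{"travel": [0,8,0],"rot": [0,0,0],"claw": 255},{"travel": [0,8,0],"rot": [0,0,0],"claw": 255},{"travel": [0,8,1],"rot": [0,0,0],"claw": 255},{"travel": [0,8,1],"rot": [0,0,0],"claw": 255},{"travel": [0,8,2],"rot": [0,0,0],"claw": 255}]'

```text
time: 2.6
tool_pos: [0.4633, 0.0955, 0.1023]
tcp_rot: [2.601, 1.761, 0.001]
wrist_force: [-2.4, -0.1, 2.7]
width: -0.003
grip_force: 1.5
```

Request:
jog_arm --commands '[{"travel": [0,7,3],"rot": [0,0,0],"claw": 255},{"travel": [0,7,3],"rot": [0,0,0],"claw": 255},{"travel": [0,7,4],"rot": [0,0,0],"claw": 255},{"travel": [0,6,4],"rot": [0,0,0],"claw": 255},{"travel": [0,6,5],"rot": [0,0,0],"claw": 255}]'

```text
time: 3.1
tool_pos: [0.4939, 0.0833, 0.0831]
tcp_rot: [2.601, 1.761, 0.001]
wrist_force: [-0.1, -0.1, 3.6]
width: 0.001
grip_force: 1.3
```

```bash
python3 st.py;  python3 - <<'E'
from workcell import viewer
import cv2
c=viewer.read_camera("side");cv2.imwrite("pics/side1.png",cv2.resize(c["color"][95:255,150:350],None,fx=3,fy=3))
E
```

```text
t 3.1 case xyz -0.020950058881708075 0.00011747805332528351 0.08309441478430431 F [-0.092  -0.0817  3.6145]  Rz [[0.371, 0.928, 0.001], [0.928, -0.371, -0.0], [0.0, 0.001, -1.0]] w 0.0008618066410889437
```

View pics/side1.png

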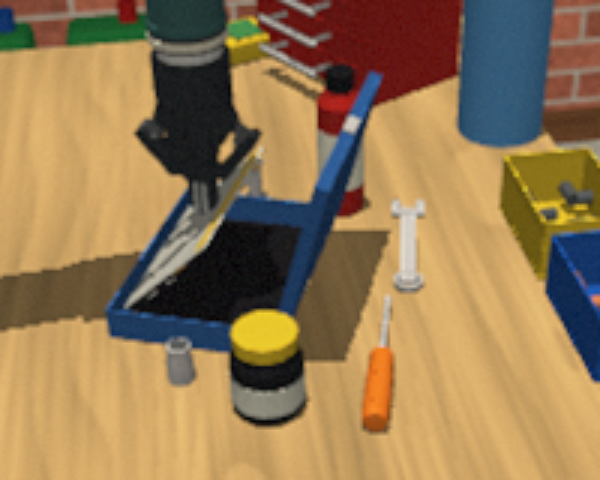

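The picture shows the leaf at about 45° (200,230), following the fingertips. Case and lid are unmoved, and the gripper is clear of the lid. I'll carry on down.

Request:
jog_arm --commands '[{"travel": [0,4,6],"rot": [0,0,0],"claw": 255},{"travel": [0,4,6],"rot": [0,0,0],"claw": 255},{"travel": [0,4,6],"rot": [0,0,0],"claw": 255},{"travel": [0,3,6],"rot": [0,0,0],"claw": 255},{"travel": [0,3,6],"rot": [0,0,0],"claw": 255}]'

```text
time: 3.65
tool_pos: [0.5101, 0.0768, 0.0528]
tcp_rot: [2.601, 1.761, 0.0]
wrist_force: [-0.2, -0.5, 2.6]
width: -0.004
grip_force: 1.0
```

Request:
jog_arm --commands '[{"travel": [0,2,6],"rot": [0,0,0],"claw": 255},{"travel": [0,1,5],"rot": [0,0,0],"claw": 255},{"travel": [0,1,5],"rot": [0,0,0],"claw": 255},{"travel": [0,0,5],"rot": [0,0,0],"claw": 255},{"travel": [0,0,3],"rot": [0,0,0],"claw": 255}]'

```text
time: 4.15
tool_pos: [0.5133, 0.0754, 0.0293]
tcp_rot: [-2.601, -1.761, 0.001]
wrist_force: [-7.9, -1.8, 27.9]
width: 0.001
grip_force: 13.6
```

```bash
python3 st.py
```

```text
t 4.15 case xyz 2.6111408282762024e-05 3.866446116368749e-07 0.02925845675619244 F [-7.9328 -1.7706 27.8801]  Rz [[0.371, 0.929, -0.001], [0.929, -0.371, -0.0], [-0.0, -0.0, -1.0]] w 0.0008849478038493198
```

The leaf is on its stop: tip at z = 0.0293 with 28 N of reaction. I'll hold briefly, rise, and cross over the lid.

Request:
jog_arm --commands '[{"travel": [0,0,0],"rot": [0,0,0],"claw": 255},{"travel": [0,0,0],"rot": [0,0,0],"claw": 255},{"travel": [0,0,0],"rot": [0,0,0],"claw": 255},{"travel": [0,0,-10],"rot": [0,0,0],"claw": 255},{"travel": [0,0,-30],"rot": [0,0,0],"claw": 255}]'

```text
time: 4.65
tool_pos: [0.5094, 0.0752, 0.0665]
tcp_rot: [-2.598, -1.759, 0.012]
wrist_force: [-0.4, -0.3, -0.7]
width: -0.0
grip_force: 0.0
```

Request:
jog_arm --commands '[{"travel": [0,0,-45],"rot": [0,0,0],"claw": 255},{"travel": [0,0,-45],"rot": [0,0,0],"claw": 255},{"travel": [0,0,-45],"rot": [0,0,0],"claw": 255},{"travel": [0,0,-45],"rot": [0,0,0],"claw": 255},{"travel": [0,0,-35],"rot": [0,0,0],"claw": 255}]'

```text
time: 5.15
tool_pos: [0.5133, 0.0756, 0.2876]
tcp_rot: [2.601, 1.761, 0.003]
wrist_force: [0.1, -0.4, -0.7]
width: -0.003
grip_force: 0.0
```

```bash
python3 st.py;  python3 - <<'E'
from workcell import viewer
import cv2
c=viewer.read_camera("side");cv2.imwrite("pics/side2.png",cv2.resize(c["color"][95:255,150:350],None,fx=3,fy=3))
E
```

```text
t 5.15 case xyz -4.5243266821589136e-05 0.00019839136132230185 0.2875565880910819 F [ 0.1032 -0.3652 -0.6902]  Rz [[0.371, 0.929, 0.002], [0.929, -0.371, 0.001], [0.001, 0.002, -1.0]] w -0.0027720513580394212
```

View pics/side2.png

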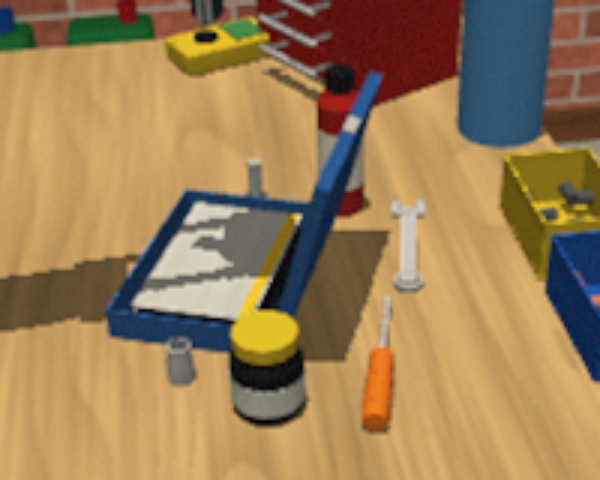

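The leaf lies flat in the tray (215,260), the lid is still open and the case has not moved. Next I go over and behind the lid.

Request:
jog_arm --commands '[{"travel": [0,40,0],"rot": [0,0,0],"claw": 255},{"travel": [0,45,0],"rot": [0,0,0],"claw": 255},{"travel": [0,45,0],"rot": [0,0,0],"claw": 255},{"travel": [0,45,0],"rot": [0,0,0],"claw": 255},{"travel": [0,25,0],"rot": [0,0,0],"claw": 255}]'

```text
time: 5.7
tool_pos: [0.7009, -0.0002, 0.2829]
tcp_rot: [-2.602, -1.76, 0.002]
wrist_force: [-0.9, -0.3, 0.4]
width: -0.002
grip_force: 0.0
```

Request:
jog_arm --commands '[{"travel": [0,0,20],"rot": [0,0,0],"claw": 255},{"travel": [0,0,40],"rot": [0,0,0],"claw": 255},{"travel": [0,0,40],"rot": [0,0,0],"claw": 255},{"travel": [0,0,26],"rot": [0,0,0],"claw": 255},{"travel": [0,-8,0],"rot": [0,0,0],"claw": 255}]'

```text
time: 6.2
tool_pos: [0.6873, 0.0041, 0.1515]
tcp_rot: [-2.596, -1.757, 0.015]
wrist_force: [-0.7, 0.5, -0.6]
width: -0.004
grip_force: 0.0
```

Request:
jog_arm --commands '[{"travel": [0,-8,0],"rot": [0,0,0],"claw": 255},{"travel": [0,-8,0],"rot": [0,0,0],"claw": 255},{"travel": [0,-8,0],"rot": [0,0,0],"claw": 255},{"travel": [0,-8,0],"rot": [0,0,0],"claw": 255},{"travel": [0,-8,0],"rot": [0,0,0],"claw": 255}]'

```text
time: 6.7
tool_pos: [0.6551, 0.0191, 0.1601]
tcp_rot: [2.599, 1.76, 0.005]
wrist_force: [4.0, -1.1, 1.9]
width: -0.003
grip_force: 2.2
```

```bash
python3 st.py
```

```text
t 6.7 case xyz 0.1525680572398331 0.000412214564419186 0.16007913903961218 F [ 3.9786 -1.1348  1.9122]  Rz [[0.371, 0.929, 0.004], [0.929, -0.371, -0.0], [0.001, 0.004, -1.0]] w -0.0026143050743497815
```

The lid is in contact at 4 N. I'll push it over along its arc.

Request:
jog_arm --commands '[{"travel": [0,-10,0],"rot": [0,0,0],"claw": 255},{"travel": [0,-10,0],"rot": [0,0,0],"claw": 255},{"travel": [0,-10,0],"rot": [0,0,0],"claw": 255},{"travel": [0,-10,0],"rot": [0,0,0],"claw": 255},{"travel": [0,-10,0],"rot": [0,0,0],"claw": 255}]'

```text
time: 7.2
tool_pos: [0.614, 0.0361, 0.1667]
tcp_rot: [2.592, 1.755, 0.018]
wrist_force: [1.9, -5.3, 25.2]
width: 0.0
grip_force: 12.0
```

Request:
jog_arm --commands '[{"travel": [0,-10,0],"rot": [0,0,0],"claw": 255},{"travel": [0,-10,1],"rot": [0,0,0],"claw": 255},{"travel": [0,-10,2],"rot": [0,0,0],"claw": 255},{"travel": [0,-10,3],"rot": [0,0,0],"claw": 255},{"travel": [0,-10,4],"rot": [0,0,0],"claw": 255}]'

```text
time: 7.7
tool_pos: [0.5627, 0.0565, 0.1505]
tcp_rot: [2.6, 1.76, 0.006]
wrist_force: [1.6, 0.2, 3.2]
width: 0.003
grip_force: 1.4
```

```bash
python3 st.py;  python3 - <<'E'
from workcell import viewer
import cv2
c=viewer.read_camera("side");cv2.imwrite("pics/side3.png",cv2.resize(c["color"][95:255,150:350],None,fx=3,fy=3))
E
```

```text
t 7.7 case xyz 0.05290748897383811 0.000756525687157362 0.15054022605226217 F [1.5833 0.2455 3.2267]  Rz [[0.371, 0.928, 0.005], [0.928, -0.371, 0.0], [0.002, 0.004, -1.0]] w 0.002829835295326707
```

View pics/side3.png

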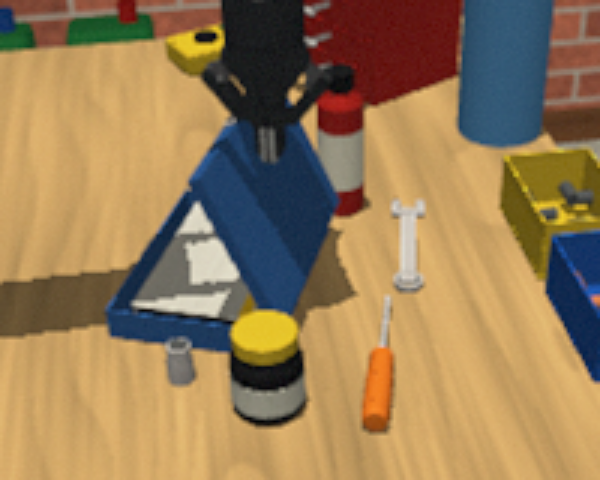

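The lid is about 1.1 rad open and swinging over, with nothing else touched. The contact force is back to 3 N after a brief 25 N peak. I'll continue gently along the arc.

Request:
jog_arm --commands '[{"travel": [0,-8,6],"rot": [0,0,0],"claw": 255},{"travel": [0,-8,7],"rot": [0,0,0],"claw": 255},{"travel": [0,-9,7],"rot": [0,0,0],"claw": 255},{"travel": [0,-9,8],"rot": [0,0,0],"claw": 255},{"travel": [0,-9,8],"rot": [0,0,0],"claw": 255}]'

```text
time: 8.25
tool_pos: [0.5204, 0.0724, 0.1109]
tcp_rot: [-2.601, -1.761, 0.002]
wrist_force: [2.3, 0.2, 0.4]
width: -0.001
grip_force: 0.8
```

Request:
jog_arm --commands '[{"travel": [0,-6,7],"rot": [0,0,0],"claw": 255},{"travel": [0,-5,7],"rot": [0,0,0],"claw": 255},{"travel": [0,-5,7],"rot": [0,0,0],"claw": 255},{"travel": [0,-4,7],"rot": [0,0,0],"claw": 255},{"travel": [0,-3,7],"rot": [0,0,0],"claw": 255}]'

```text
time: 8.75
tool_pos: [0.4999, 0.0806, 0.0766]
tcp_rot: [-2.601, -1.761, 0.001]
wrist_force: [-0.6, 0.7, 1.0]
width: -0.003
grip_force: 0.6
```

```bash
python3 st.py
```

```text
t 8.75 case xyz -0.014383689618384972 -0.00011340261489046657 0.07655719993903926 F [-0.562   0.6965  1.0203]  Rz [[0.371, 0.928, -0.001], [0.928, -0.371, -0.0], [-0.0, -0.001, -1.0]] w -0.0032710179158696993
```

Now the last 28 mm down to the stop, plus a light press.

Request:
jog_arm --commands '[{"travel": [0,-2,6],"rot": [0,0,0],"claw": 255},{"travel": [0,-2,6],"rot": [0,0,0],"claw": 255},{"travel": [0,-2,6],"rot": [0,0,0],"claw": 255},{"travel": [0,-1,6],"rot": [0,0,0],"claw": 255},{"travel": [0,0,6],"rot": [0,0,0],"claw": 255}]'

```text
time: 9.25
tool_pos: [0.4939, 0.0832, 0.0479]
tcp_rot: [-2.601, -1.761, 0.001]
wrist_force: [-19.7, -1.9, 59.0]
width: 0.0
grip_force: 29.3
```

Request:
jog_arm --commands '[{"travel": [0,0,1],"rot": [0,0,0],"claw": 255},{"travel": [0,0,0],"rot": [0,0,0],"claw": 255},{"travel": [0,0,0],"rot": [0,0,0],"claw": 255},{"travel": [0,0,0],"rot": [0,0,0],"claw": 255},{"travel": [0,0,0],"rot": [0,0,0],"claw": 255}]'

```text
time: 9.75
tool_pos: [0.4937, 0.0832, 0.0483]
tcp_rot: [-2.601, -1.761, 0.002]
wrist_force: [-9.5, -1.3, 19.6]
width: -0.003
grip_force: 9.9
```

```bash
python3 st.py
```

```text
t 9.75 case xyz -0.021110950806659756 -1.0727477884546089e-05 0.04830666739487995 F [-9.5039 -1.302  19.5566]  Rz [[0.371, 0.928, -0.001], [0.928, -0.371, -0.0], [-0.001, -0.001, -1.0]] w -0.00333831068201829
```

The tip is at z = 0.0483 against 0.0485 for a shut lid, so it is on its stop. I'll retreat upward and check.

Request:
jog_arm --commands '[{"travel": [0,0,-10],"rot": [0,0,0],"claw": 255},{"travel": [0,0,-40],"rot": [0,0,0],"claw": 255},{"travel": [0,0,-45],"rot": [0,0,0],"claw": 255},{"travel": [0,0,-45],"rot": [0,0,0],"claw": 255},{"travel": [0,0,-30],"rot": [0,0,0],"claw": 255}]'

```text
time: 10.25
tool_pos: [0.4955, 0.0833, 0.2199]
tcp_rot: [2.6, 1.76, 0.007]
wrist_force: [0.3, -0.3, 0.3]
width: 0.002
grip_force: 0.0
```

Request:
jog_arm --commands '[{"travel": [0,0,0],"rot": [0,0,0],"claw": 255},{"travel": [0,0,0],"rot": [0,0,0],"claw": 255},{"travel": [0,0,0],"rot": [0,0,0],"claw": 255},{"travel": [0,0,0],"rot": [0,0,0],"claw": 255},{"travel": [0,0,0],"rot": [0,0,0],"claw": 255}]'

```text
time: 10.75
tool_pos: [0.4929, 0.0831, 0.2145]
tcp_rot: [-2.6, -1.76, 0.004]
wrist_force: [0.0, 1.1, -0.4]
width: 0.004
grip_force: 0.0
```

```bash
python3 st.py;  python3 - <<'E'
from workcell import viewer
import cv2
c=viewer.read_camera("side");cv2.imwrite("pics/side4.png",cv2.resize(c["color"][95:255,150:350],None,fx=3,fy=3))
E
```

```text
t 10.75 case xyz -0.021743132614839338 -0.0004378628432424761 0.21449783300754455 F [ 0.0123  1.1095 -0.3519]  Rz [[0.371, 0.928, -0.003], [0.928, -0.371, -0.0], [-0.002, -0.003, -1.0]] w 0.003930180746974916
```

View pics/side4.png

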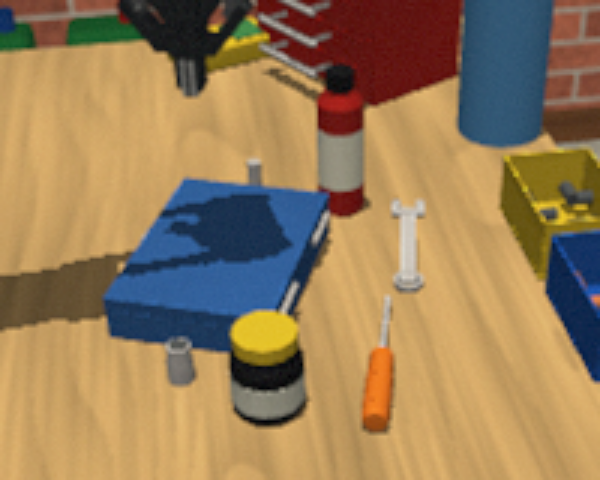

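The lid is shut flat on the tray, with its front corner still at (108,300). The bystanders have not moved, and the arm is clear.

```bash
python3 -c "
from workcell import workorder
print(workorder.finish_job())"
```

```text
the job is handed in; nothing more can be done
None
```

The job is handed in at about 11 s of the 54 s: the leaf is folded flat, the lid is shut over it, and in the side view the case and the things around it stand where they were; no verdict came back.

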